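Release the two catches of a guard gate and hold the gate wide open

TASK

Open the guard pen in which the tin of bolts stands, and keep it open for someone to reach in: first squeeze the catch on the pen's post, only then the catch on the gate, and swing the gate towards you, past its detent, until it is wide open, close to its stop. The gate pulls itself shut, so finish still holding its handle (the pair of tabs on the gate) with the gripper, gate wide open. Leave the tin and the other things on the bench where they are, and reach round the tall pegboard in front of you.

Things in the scene. Friction and masses are not known exactly. Their poses are not given: they have to be found in the camera images.
- guard_pen: Fixed pen: steel base plate (x -20 to 140, y -106 to 130, 12 mm thick), aluminium posts, grey sheet walls, open top, gate in front. Origin under the plate below the closed gate; x points into the pen, y along the closed gate from hinge to latch side, z up. Hinge post and detent arm over the gate reach z = 170 mm within 45 mm of the hinge axis; else only the catches rise above 120 mm.
- first_catch (a point): Squeeze point of the first catch (pen x 0, y 114, z 148 mm; pen axes): two upright flat steel tabs 16 mm wide, 8 thick (y), free from z 125 to 165 mm. One is fixed, centred at y 120; the other slides, centred at y 90 when locked. Squeezed along y it slides 18 mm to +y against 4 N friction and stays; this point is the centre of the squeezed pair (20 mm over the outer faces, 38 before).
- first_bolt (a joint): Travel of the first catch's sliding tab, m: 0 = locked, 0.018 = fully back; starts at up to 0.004. Its bolt lies across the front of the gate until 0.013. Stays where it is put.
- gate: The gate: aluminium frame with grey sheet, 20 mm thick, reaching 130 mm from the hinge axis, top rail at z = 120 mm; on the rail the handle's fixed tab, flat steel, 16 x 8 mm, upright, top at z = 165 mm, centred 85 mm from the hinge axis. It carries the second catch. Origin on the hinge axis at the pen's underside; y points from the hinge along the gate to its free end, z up.
- gate_grip (a point): Squeeze point of the handle (gate frame x 0, y 90.5, z 148 mm). Beside the fixed tab, on the free-end side, stands the second catch: an equal tab, 16 x 8 mm, free from z 125 to 165 mm, centred 108 mm from the hinge axis (31 mm over both outer faces). Squeezed along the gate (y) it moves 12 mm to the fixed tab; this point is then the centre of the 19 mm pair.
- second_catch (a joint): Travel of the second catch's tab, m: 0 = out, 0.012 = fully squeezed. A spring pushes it out with 4 N at 0 and 7 N fully squeezed. Its bolt leaves the keeper at 0.009: keep it squeezed while the gate starts to open.
- gate_hinge (a point): Point on the gate's vertical hinge axis at the height of the squeeze points (fixed; pen x 0, y -75, z +148 mm). The gate reaches 130 mm from it and swings 20 mm above the bench. Nearby hazard: a solid pegboard panel stands upright between the robot and the bench at world x = 0.29 m, from y = 0.19 m to the right, up to z = 0.79 m; the arm must reach round its left edge.
- gate_angle (a joint): Gate angle, rad: 0 = shut, grows as the free end swings to the pen's -x side (counter-clockwise from above), stop at 1.3. A weak spring pulls it shut (0.12 to 0.28 N m); a ball detent resists from about 0.38 to 0.6 (up to about 0.6 N m) and helps from there to 0.82. Wide open means more than 1.05.
- bolt_tin: Round tin of bolts, 82 x 88 x 36 mm, loose, standing inside the pen; origin at the centre of its underside.
- tape_roll0: Roll of masking tape lying flat, 112 x 112 x 50 mm, loose bystander; origin at the centre of its underside.
- hexkey_stand: Stand with hex keys, 50 x 102 x 94 mm, loose bystander; origin at the centre of its underside.
- glue_bottle: Small bottle, 40 x 40 x 95 mm, loose bystander; origin at the centre of its underside.

How it is judged:
By the outcome, as a careful person would: the job done as asked, in the order asked, and still so for the second after the job is handed in, while the arm keeps its last pose, push and grip.
It also fails if it takes over 38 s, if anything falls off the work surface, if the arm or the gripper's body presses on something with over 40 N, if the wrist force passes 120 N, or if a joint passes its speed limit or range.

ROBOT

A 6-joint arm with a two-finger parallel gripper is mounted at the origin on a cart in front of the work surface, level with it; the furniture and walls round the work are solid. World frame = base frame: x ahead of the robot, y to its left, z up, the work surface at z = 0. Lengths are in m, angles in rad, forces in N, time in s.
With the tool pointing down it reaches from about 0.425 to 0.95 m from the base axis. Payload 3.5 kg.
Tool frame: the origin (TCP) lies on the centre line of the jaws, within the pads' length; the fingertips stand 19 mm ahead of it and the grasp point (between the pads) is the TCP; z points along the fingers, y is the line along which they close (so a half turn about z gives the same grasp; the last joint's range is limited). The gripper opens to 85 mm and grips with 20 to 120 N. Pads are 22 mm wide; open, the fingers measure 114 mm over their backs; the gripper's body (76 mm by 85 mm) begins 54 mm behind the grasp point. The pads swing forward as they close: fully open they stand 13 mm farther back than shut.
Start: joints at [1.157, 0.286, 1.577, -0, 1.279, -0.15], TCP at [0.176, 0.652, 0.25] pointing down, gripper open.
Joint ranges: [-2.77, 2.77], [-0.9, 2.22], [0.21, 2.48], [-1.53, 4.67], [0.24, 2.81], [-2.84, 2.84]. Speed limits (rad/s): [2.79, 2.79, 3.14, 3.14, 3.14, 3.14].

INTERFACE

Orientations are given as a unit quaternion [x, y, z, w].
In Python, from plant import status, cams, ctrl gives the robot as it stands.
- The arm moves only by the shell command python3 -m inch 'ROWS' [FORCE]. ROWS is JSON, a list of rows, each a list of 3 entries, a list of its own where there are three numbers: the opening, from -1 (shut) to 1 (fully open), then the shift along the tool's x, y, z in cm, then the turn about the tool's z in rad. In form: [[jaw, [dx, dy, dz], twist], ...]. A call has 1 to 20 rows; each row is the pose to reach, as a shift and turn from the pose commanded when the call began, along the tool's axes at that moment; what a row does not reach only later rows make up. A row lasts 1/10 s, in which the tool goes at most 50 mm and 8.59 degrees, less where a joint would pass 70% of its speed; a pose out of reach is approached as far as the arm can. A call with a gripper value outside its range is refused whole. The fingers move at their own pace and stop on an object; FORCE is the grip in N (left out, the last holds). Time passes only in rows, so rows that repeat a pose let the fingers close. It gives the time, the measured TCP pose, the force and the opening at its end, in the units of the state.
- status.get_state(): the state, without advancing time (a new reading comes with each control period).
- cams.read_camera(name): name is "scene" or "top" or "wrist"; returns the picture (480x640x3 uint8, blue, green, red); there is no depth.
- cams.calibration(name): a dict with "camera_matrix" (3x3 intrinsics, pixels), "cam_to_world" (4x4, takes a point from camera to world coordinates); the wrist camera has in their place "mount" (4x4, takes a point from camera to tool coordinates, whose origin is the TCP and whose axes are the flange's). Camera axes: x right, y down, z forward; pixel columns grow to the right and rows downward; lengths in m; the calibration is good to about 2 mm. The wrist camera is an equidistant fisheye: a pixel r from the principal point sees the ray r / f radians off the axis. A picture is of the moment at which its call begins: read the wrist's pose just before it. calibration takes no time and is no camera call.
- ctrl.sign_off(): hands the job in, once; it reports no verdict.
The state is a dict: "time": time; "qpos": joint angles; "dq": joint speeds; "joint_efforts": joint torques, N m; "eef_pos": TCP position; "tcp_rot": TCP orientation; "contact_force": force on the tool from outside, world axes, zero at the start; "wrist_torque": the same for the moment, N m; "opening": opening from 0.0 (shut) to 1.0 (fully open).
Only numpy, scipy, OpenCV 4.12 (cv2) and the standard library are available. Lean on these libraries where they do the work, as an engineer would, in place of code of your own. Each camera call takes 0.05 s, during which the arm holds its last target. There are 200 camera calls.

## Working session

There is one attempt and no reset: what is moved stays moved. The work goes in short steps, Python scripts to look and compute and a shell command to move; the robot and the scene stay as the last step left them, time stands still between calls to the robot, and variables do not carry over. Pictures are saved under pics/ and viewed, on a budget of 10 in all, crops included, one or two more only if the job needs it, and the job is handed in when it is done.

```bash
mkdir -p pics; ls; python3 - <<'E'
from plant import status,cams
import cv2,numpy as np
np.set_printoptions(precision=4,suppress=True)
s=status.get_state(); print(s)
for n in("scene","top","wrist"):
    c=cams.calibration(n); print(n,c)
    cv2.imwrite(f"pics/{n}0.png",cams.read_camera(n))
E
```

```text
pics
{'time': 0.0, 'qpos': array([ 1.157 ,  0.2872,  1.5781,  0.    ,  1.2786, -0.15  ]), 'dq': array([-0.0008, -0.0008, -0.0014, -0.0018,  0.0012, -0.001 ]), 'joint_efforts': array([  0.    , -40.5978, -29.2628,  -0.0001,   0.0057,   0.    ]), 'eef_pos': array([0.1758, 0.6511, 0.2489]), 'tcp_rot': array([ 0.1315,  0.9913, -0.0011, -0.0003]), 'contact_force': array([-0.4197,  0.0726,  0.3719]), 'wrist_torque': array([-0.0213, -0.0179,  0.035 ]), 'opening': 0.9974798012897313}
scene {'camera_matrix': array([[442.5695,   0.    , 326.4294],
       [  0.    , 442.5695, 240.8782],
       [  0.    ,   0.    ,   1.    ]]), 'cam_to_world': array([[ 0.9779,  0.1212, -0.1706,  0.6447],
       [ 0.2076, -0.457 ,  0.8649, -0.4226],
       [ 0.0269, -0.8812, -0.472 ,  0.5297],
       [ 0.    ,  0.    ,  0.    ,  1.    ]])}
top {'camera_matrix': array([[520.8541,   0.    , 314.601 ],
       [  0.    , 520.8541, 248.9748],
       [  0.    ,   0.    ,   1.    ]]), 'cam_to_world': array([[ 0.0263, -0.9989,  0.0375,  0.4679],
       [-0.9995, -0.027 , -0.0188,  0.3239],
       [ 0.0197, -0.037 , -0.9991,  1.0335],
       [ 0.    ,  0.    ,  0.    ,  1.    ]])}
wrist {'camera_matrix': array([[371.6483,   0.    , 314.0475],
       [  0.    , 371.6483, 244.6138],
       [  0.    ,   0.    ,   1.    ]]), 'mount': array([[-0.    , -0.9529, -0.3033,  0.0777],
       [ 1.    ,  0.0001, -0.0004, -0.0003],
       [ 0.0004, -0.3033,  0.9529, -0.1243],
       [ 0.    ,  0.    ,  0.    ,  1.    ]])}
```

View pics/top0.png

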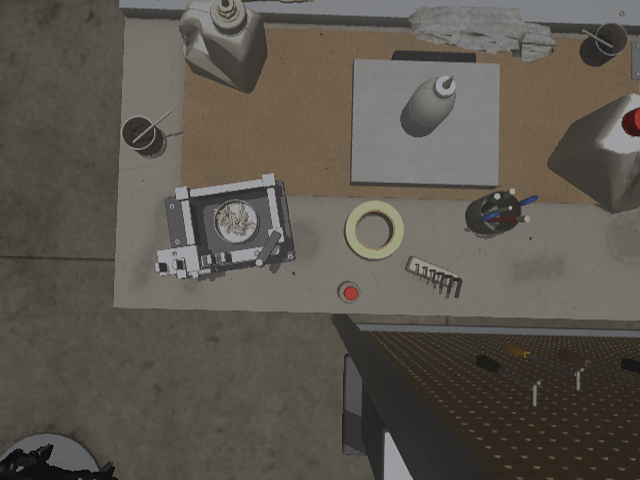

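View pics/scene0.png

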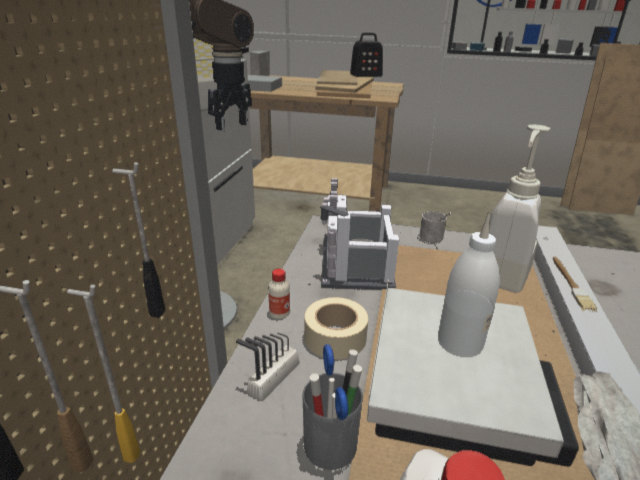

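The top view shows the pen at about (165–295, 180–275). Its hinge and detent arm are on the right at (270, 248), and the catches are on the left at (160–225, 260). I'll enlarge that area.

```bash
python3 - <<'E'
import cv2
a=cv2.imread("pics/top0.png")[170:290,145:305]
cv2.imwrite("pics/top0c.png",cv2.resize(a,None,fx=5,fy=5,interpolation=cv2.INTER_CUBIC))
E
```

```text
(no output)
```

View pics/top0c.png

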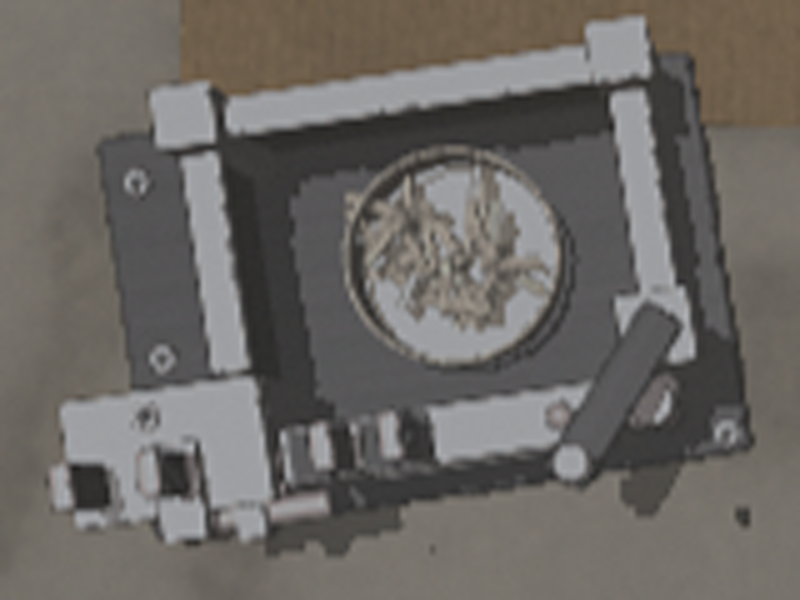

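Plate corners at z = 12 mm sit in the crop at (690,57), (750,445) and (100,145). The first-catch tab tops look like (62,488) and (157,470), and the gate tab tops like (318,447) and (388,437). Next I fit the pen pose and check the predictions.

```bash
cat > h.py <<'E'
import numpy as np,cv2
from plant import status,cams
from scipy.optimize import least_squares
from scipy.spatial.transform import Rotation as R
np.set_printoptions(precision=4,suppress=True)
def proj(n,P):
    c=cams.calibration(n);T=np.linalg.inv(c["cam_to_world"]);P=np.atleast_2d(P)
    q=P@T[:3,:3].T+T[:3,3]; q=q@c["camera_matrix"].T; return q[:,:2]/q[:,2:]
def w(p,P):
    c,s=np.cos(p[2]),np.sin(p[2]);P=np.atleast_2d(P)*1e-3
    return np.c_[p[0]+c*P[:,0]-s*P[:,1],p[1]+s*P[:,0]+c*P[:,1],P[:,2]]
E
python3 - <<'E'
from h import *
crop=lambda a:np.array(a)/5+[145,170]-.4
P=[(140,-106,12),(-20,-106,12),(140,130,12)]
uv=crop([(690,57),(750,445),(100,145)])
r=least_squares(lambda p:(proj("top",w(p,P))-uv).ravel(),[.45,.55,.1])
print(r.x,r.fun)
names={"f120":(0,120,165),"f90":(0,90,165),"f94":(0,94,165),"g10":(0,10,165),"g33":(0,33,165)}
for k,v in names.items():
    q=proj("top",w(r.x,v))[0]; print(k,(q-[145,170]+.4)*5, w(r.x,v))
# fit all with tabs
P2=P+[(0,120,165),(0,33,165),(0,10,165)]
uv2=np.r_[uv,crop([(62,488),(318,447),(388,437)])]
r2=least_squares(lambda p:(proj("top",w(p,P2))-uv2).ravel(),r.x)
print(r2.x,r2.fun.reshape(-1,2)*5)
p=r2.x;np.save("pen.npy",p)
a=cv2.imread("pics/scene0.png")
for v in list(names.values())+[(0,-75,170)]+P+[(-20,130,12)]:
    q=proj("scene",w(p,v))[0]; print(v,q)
x0,y0=290,160
b=cv2.resize(a[y0:y0+140,x0:x0+120],None,fx=5,fy=5,interpolation=cv2.INTER_CUBIC)
for v in list(names.values())+P:
    q=(proj("scene",w(p,v))[0]-[x0,y0]+.4)*5; cv2.circle(b,tuple(int(t) for t in q),3,(0,0,255),-1)
t=cv2.resize(cv2.imread("pics/top0.png")[170:290,145:305],None,fx=5,fy=5,interpolation=cv2.INTER_CUBIC)
cv2.imwrite("pics/sc.png",cv2.resize(b,None,fx=.85,fy=.85))
E
```

```text
[0.4838 0.4496 0.1847] [ 0.1464 -1.1734  0.8517  1.4269 -0.9877 -0.2764]
f120 [ 62.9923 492.5937] [[0.4617 0.5675 0.165 ]]
f90 [152.988  478.3182] [[0.4672 0.538  0.165 ]]
f94 [140.9977 480.2202] [[0.4665 0.542  0.165 ]]
g10 [392.2043 440.3728] [[0.4819 0.4594 0.165 ]]
g33 [323.5443 451.2639] [[0.4777 0.482  0.165 ]]
[0.4844 0.4504 0.1804] [[ 0.2989 -6.6854]
 [ 2.0906  6.5809]
 [-5.746  -4.7508]
 [-1.7473  1.0043]
 [ 2.9711  1.7956]
 [ 1.6762  1.1998]]
(0, 120, 165) [334.0122 176.7821]
(0, 90, 165) [333.8367 181.195 ]
(0, 94, 165) [333.8606 180.5937]
(0, 10, 165) [333.3215 194.1474]
(0, 33, 165) [333.4772 190.2334]
(0, -75, 170) [332.7682 207.8799]
(140, -106, 12) [396.4779 285.055 ]
(-20, -106, 12) [320.5364 282.1322]
(140, 130, 12) [386.3276 233.7943]
(-20, 130, 12) [324.2427 231.4953]
```

View pics/sc.png

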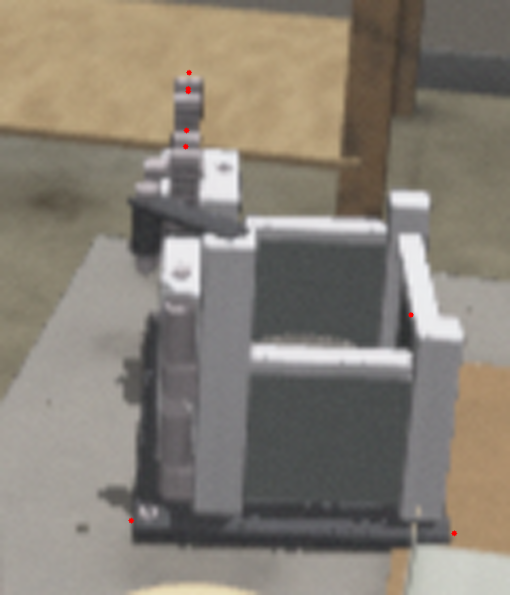

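The fit agrees with both cameras to about 2 mm: the plate corners and tab tops land on the image in the scene view too. Next I work out the move shifts.

```bash
cat >> h.py <<'E'
def plan(P,ang,s=None):
    "target world pos, world angle of tool y -> cm in tool axes, twist"
    s=s or status.get_state(); M=R.from_quat(s["tcp_rot"]).as_matrix()
    d=M.T@(np.array(P)-s["eef_pos"])*100
    a=np.arctan2(M[1,1],M[0,1]); t=-(ang-a); t=(t+np.pi/2)%np.pi-np.pi/2
    return d,t
def show():
    s=status.get_state(); M=R.from_quat(s["tcp_rot"]).as_matrix()
    print(s["time"],s["eef_pos"],"yang",np.arctan2(M[1,1],M[0,1]),"q",s["qpos"],"F",s["contact_force"],"op",s["opening"])
E
python3 - <<'E'
from h import *
p=np.load("pen.npy");print(p)
for v in[(0,114,250),(0,114,148)]: print(w(p,v),*plan(w(p,v)[0],np.pi/2+p[2]))
E
```

```text
[0.4844 0.4504 0.1804]
[[0.464  0.5626 0.25  ]] [-30.1348  -1.0456  -0.0839] -0.44417082491554516
[[0.464  0.5626 0.148 ]] [-30.1378  -1.0269  10.1161] -0.44417082491554516
```

```bash
python3 -m inch '[[1,[-5,-0.2,0],-0.1],[1,[-10,-0.4,0],-0.2],[1,[-15,-0.5,0],-0.3],[1,[-20,-0.7,0],-0.4],[1,[-25,-0.9,0],-0.44],[1,[-30.1,-1.0,0],-0.44],[1,[-30.1,-1.0,0],-0.44],[1,[-30.1,-1.0,0],-0.44],[1,[-30.1,-1.0,0],-0.44]]' 30
python3 - <<'E'
from h import *
show()
p=np.load("pen.npy")
s=status.get_state(); im=cams.read_camera("wrist"); c=cams.calibration("wrist")
cv2.imwrite("pics/w1raw.png",im)
T=np.eye(4);T[:3,:3]=R.from_quat(s["tcp_rot"]).as_matrix();T[:3,3]=s["eef_pos"];T=np.linalg.inv(T@c["mount"])
for v in[(0,120,165),(0,90,165),(0,33,165),(0,10,165)]:
    q=T[:3,:3]@w(p,v)[0]+T[:3,3]; K=c["camera_matrix"]
    th=np.arctan2(np.hypot(q[0],q[1]),q[2]); u=K[:2,2]+K[0,0]*th*q[:2]/np.hypot(q[0],q[1])
    print(v,u); cv2.circle(im,tuple(int(t) for t in u),2,(0,0,255),-1)
cv2.imwrite("pics/w1.png",im)
print(*plan(w(p,(0,114,148))[0],np.pi/2+p[2]))
E
```

```text
time: 1.05
eef_pos: [0.4629, 0.5638, 0.2498]
tcp_rot: [-0.088, 0.996, -0.0, -0.001]
contact_force: [-0.4, 0.5, 1.3]
opening: 1.003
1.05 [0.4629 0.5638 0.2498] yang 1.7476074997101714 q [ 0.7444  0.4056  1.4255  0.0005  1.3116 -1.0034] F [-0.4409  0.4529  1.2644] op 1.0026168587746143
(0, 120, 165) [322.4008 263.9962]
(0, 90, 165) [272.6607 264.0755]
(0, 33, 165) [183.3806 263.6302]
(0, 10, 165) [150.8617 263.2752]
[-0.1247 -0.1731 10.203 ] -0.00270374048206401
```

View pics/w1.png

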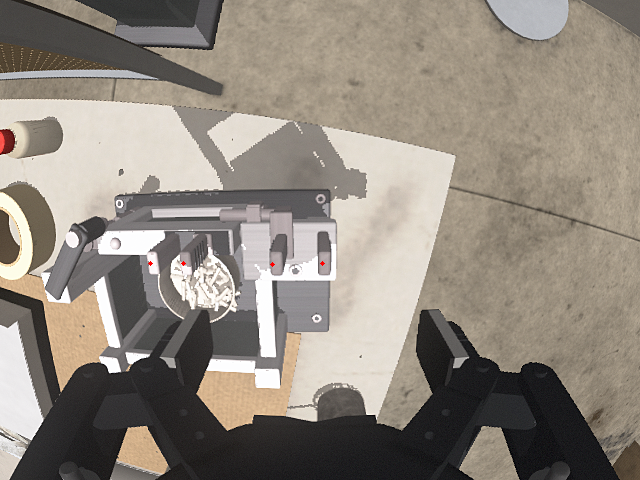

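The predicted tab tops fall on the tabs in the wrist view: first catch at columns 274 and 323, gate tabs near columns 150 and 185. Now I descend and squeeze the first catch.

```bash
python3 -m inch '[[1,[-0.1,-0.1,3.5],0],[1,[-0.1,-0.1,7],0],[1,[-0.1,-0.1,10.2],0],[1,[-0.1,-0.1,10.2],0],[0.2,[-0.1,-0.1,10.2],0],[0,[-0.1,-0.1,10.2],0],[-0.3,[-0.1,-0.1,10.2],0],[-0.5,[-0.1,-0.1,10.2],0],[-0.7,[-0.1,-0.1,10.2],0],[-0.8,[-0.1,-0.1,10.2],0],[-1,[-0.1,-0.1,10.2],0],[-1,[-0.1,-0.1,10.2],0],[-1,[-0.1,-0.1,10.2],0],[-1,[-0.1,-0.1,10.2],0]]' 30
python3 - <<'E'
from h import *
show()
E
```

```text
time: 2.5
eef_pos: [0.4661, 0.5647, 0.1514]
tcp_rot: [-0.088, 0.996, 0.003, 0.002]
contact_force: [0.5, 2.8, 5.7]
opening: 0.223
2.5 [0.4661 0.5647 0.1514] yang 1.7470367966784388 q [ 0.742   0.4888  1.497   0.0016  1.1489 -1.0056] F [0.5018 2.8395 5.7151] op 0.22335205128182847
```

The opening is 0.223, about 19 mm, so the pair is fully squeezed. I release, lift, and plan the move to the handle.

```bash
python3 -m inch '[[0.5,[0,0,0],0],[0.5,[0,0,0],0],[0.5,[0,0,0],0],[0.3,[0,0,-3],0],[0.3,[0,0,-6],0],[0.3,[0,0,-8],0],[0.3,[0,0,-8],0]]'
python3 - <<'E'
from h import *
show(); p=np.load("pen.npy")
cv2.imwrite("pics/w2.png",cams.read_camera("wrist"))
for z in(228,148): print(w(p,(0,15.5,z)),*plan(w(p,(0,15.5,z))[0],np.pi/2+p[2]))
E
```

```text
time: 3.2
eef_pos: [0.4663, 0.5639, 0.2327]
tcp_rot: [-0.088, 0.996, 0.002, 0.003]
contact_force: [-0.5, -0.3, -0.1]
opening: 0.65
3.2 [0.4663 0.5639 0.2327] yang 1.7469332865181142 q [ 0.7414  0.4183  1.4401  0.0002  1.276  -1.0056] F [-0.4661 -0.3339 -0.0612] op 0.6497111202109989
[[0.4816 0.4657 0.228 ]] [ 0.1276 -9.8824  0.1654] -0.0042439424147941995
[[0.4816 0.4657 0.148 ]] [ 0.1479 -9.8971  8.1654] -0.0042439424147941995
```

View pics/w2.png

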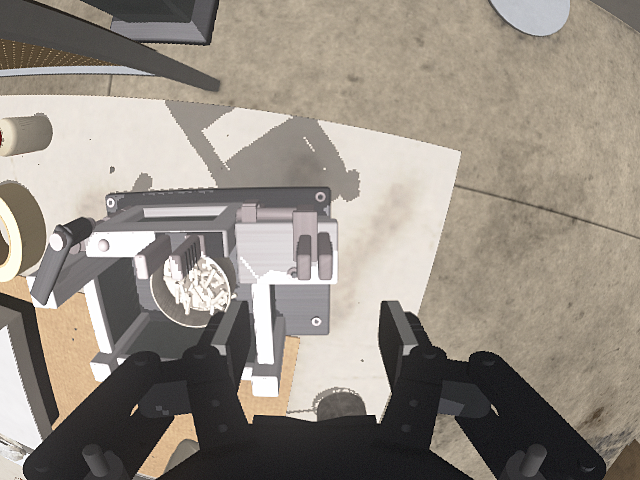

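The first catch is squeezed: its tabs sit close together at columns 305 and 325, and the bolt is clear of the gate. I move above the handle.

```bash
python3 -m inch '[[0.3,[0.1,-4,0],0],[0.3,[0.1,-8,0],0],[0.3,[0.1,-9.9,0],0],[0.3,[0.1,-9.9,0],0],[0.3,[0.1,-9.9,0],0],[0.3,[0.1,-9.9,0],0]]'
python3 - <<'E'
from h import *
p=np.load("pen.npy")
for i in range(2):
    show(); print(*plan(w(p,(0,15.5,148))[0],np.pi/2+p[2]))
    if i==0: cv2.imwrite("pics/w3.png",cams.read_camera("wrist")[150:480,100:540])
E
```

```text
time: 3.85
eef_pos: [0.4811, 0.466, 0.2278]
tcp_rot: [-0.088, 0.996, 0.0, -0.0]
contact_force: [0.0, 0.3, 1.3]
opening: 0.649
3.85 [0.4811 0.466  0.2278] yang 1.7477435119374722 q [ 0.618   0.2927  1.6107  0.0006  1.2386 -1.1299] F [0.0433 0.2547 1.3212] op 0.649418969709899
[-0.0546 -0.0445  7.975 ] -0.0034360541189288885
3.9 [0.4811 0.4661 0.2279] yang 1.7480349717565886 q [ 0.6182  0.2927  1.6105  0.0004  1.2387 -1.1299] F [-0.4348  0.3856 -0.3409] op 0.6459596692369898
[-0.0498 -0.0571  7.9904] -0.0031445942998125087
```

View pics/w3.png

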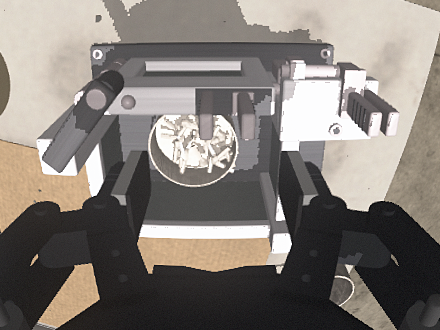

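The handle tabs (crop columns 206 and 245) lie between the open pads. I descend and squeeze.

```bash
python3 -m inch '[[0.3,[0,0,3],0],[0.3,[0,0,6],0],[0.3,[0,0,8],0],[0.3,[0,0,8],0],[0,[0,0,8],0],[-0.2,[0,0,8],0],[-0.4,[0,0,8],0],[-0.6,[0,0,8],0],[-0.8,[0,0,8],0],[-1,[0,0,8],0],[-1,[0,0,8],0],[-1,[0,0,8],0],[-1,[0,0,8],0]]' 50
python3 - <<'E'
from h import *
show()
s=status.get_state()
p=np.load("pen.npy")
M=R.from_quat(s["tcp_rot"]).as_matrix()
# arc waypoints in tool axes from the nominal grip
for a in np.arange(.1,1.25,.1):
    d=w(p,(-90.5*np.sin(a),-75+90.5*np.cos(a),148))[0]-w(p,(0,15.5,148))[0]
    print(round(a,2),M.T@d*100,-a)
E
```

```text
time: 5.2
eef_pos: [0.4816, 0.4667, 0.1509]
tcp_rot: [-0.088, 0.996, 0.002, 0.001]
contact_force: [-4.4, 3.9, 4.8]
opening: 0.205
5.2 [0.4816 0.4667 0.1509] yang 1.7465623711224982 q [ 0.6177  0.3655  1.6658  0.0033  1.1068 -1.1303] F [-4.4047  3.922   4.7973] op 0.20450080285829533
0.1 [ 0.9033 -0.0494 -0.0019] -0.1
0.2 [ 1.7971 -0.1887 -0.0042] -0.2
0.3 [ 2.6726 -0.4165 -0.0069] -0.30000000000000004
0.4 [ 3.5209 -0.7307 -0.0098] -0.4
0.5 [ 4.3336 -1.1279 -0.013 ] -0.5
0.6 [ 5.1026 -1.6043 -0.0164] -0.6
0.7 [ 5.8203 -2.1551 -0.0201] -0.7000000000000001
0.8 [ 6.4793 -2.7747 -0.0239] -0.8
0.9 [ 7.0732 -3.4571 -0.0279] -0.9
1.0 [ 7.596  -4.1953 -0.0319] -1.0
1.1 [ 8.0425 -4.9821 -0.036 ] -1.1
1.2 [ 8.4082 -5.8095 -0.0402] -1.2000000000000002
```

The opening of 0.205 is about right for the 19 mm pair, 1.6 mm less than the first. I start swinging the gate slowly.

```bash
python3 -m inch '[[-1,[0.45,0,0],-0.05],[-1,[0.9,-0.05,0],-0.1],[-1,[1.35,-0.1,0],-0.15],[-1,[1.8,-0.2,0],-0.2],[-1,[2.25,-0.3,0],-0.25],[-1,[2.67,-0.4,0],-0.3],[-1,[2.67,-0.4,0],-0.3]]' 
python3 - <<'E'
from h import *
show(); cv2.imwrite("pics/s2.png",cams.read_camera("scene")[0:320,120:440])
E
```

```text
time: 5.9
eef_pos: [0.4564, 0.4581, 0.1508]
tcp_rot: [-0.235, 0.972, 0.002, 0.002]
contact_force: [-2.2, 5.4, 4.8]
opening: 0.204
5.9 [0.4564 0.4581 0.1508] yang 2.0458789079226953 q [ 0.6296  0.3163  1.7296  0.003   1.0905 -1.4177] F [-2.1905  5.3942  4.7908] op 0.2039819477921603
```

View pics/s2.png

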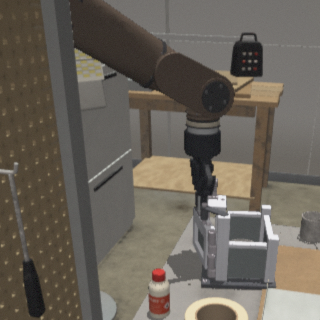

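The gate is turning with the gripper, and the arm stays clear of the panel, on its left. I continue along the arc, past the detent, to about 1.2 rad.

```bash
python3 -m inch '[[-1,[0.45,0,0],-0.05],[-1,[0.9,-0.05,0],-0.1],[-1,[1.35,-0.1,0],-0.15],[-1,[1.8,-0.19,0],-0.2],[-1,[2.24,-0.28,0],-0.25],[-1,[2.67,-0.42,0],-0.3],[-1,[3.1,-0.57,0],-0.35],[-1,[3.52,-0.73,0],-0.4],[-1,[3.94,-0.92,0],-0.45],[-1,[4.34,-1.12,0],-0.5],[-1,[4.73,-1.35,0],-0.55],[-1,[5.1,-1.6,0],-0.6],[-1,[5.48,-1.86,0],-0.65],[-1,[5.83,-2.15,0],-0.7],[-1,[6.17,-2.44,0],-0.75],[-1,[6.49,-2.76,0],-0.8],[-1,[6.8,-3.08,0],-0.85],[-1,[7.09,-3.42,0],-0.9],[-1,[7.09,-3.42,0],-0.9],[-1,[7.09,-3.42,0],-0.9]]'
python3 - <<'E'
from h import *
show(); p=np.load("pen.npy"); h=w(p,(0,-75,148))[0]; e=status.get_state()["eef_pos"]-h
print("gate angle from tcp",np.arctan2(e[1],e[0])-np.pi/2-p[2],"r",np.hypot(*e[:2]))
a=cams.read_camera("top")[170:290,145:305]; b=cams.read_camera("wrist")
a=cv2.resize(a,(640,480),interpolation=cv2.INTER_CUBIC)
cv2.imwrite("pics/end.png",cv2.resize(np.hstack([a,b]),(800,300)))
E
```

```text
time: 7.95
eef_pos: [0.4091, 0.3948, 0.1508]
tcp_rot: [-0.635, 0.773, 0.001, 0.001]
contact_force: [-2.7, 4.9, 7.2]
opening: 0.207
7.95 [0.4091 0.3948 0.1508] yang 2.9457665116144405 q [ 0.5883  0.156   1.9235  0.0026  1.0595 -2.3588] F [-2.6817  4.8568  7.2113] op 0.20703284590544782
gate angle from tcp 1.1884614214325053 r 0.09062013810018436
```

View pics/end.png

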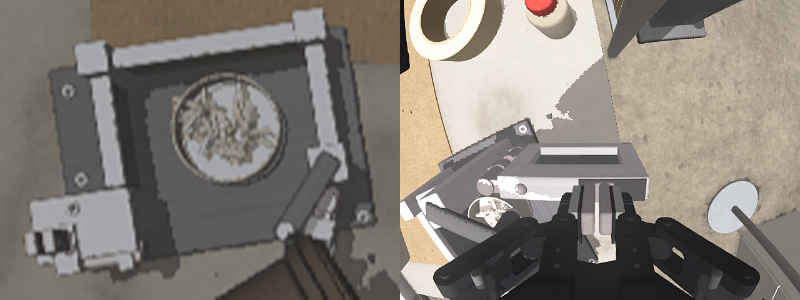

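The top view (left half) shows the gateway clear and the tin unmoved. The wrist view (right half) shows both tabs held in the jaws with the gate swung open. The TCP puts the gate at about 1.19 rad, with a radius of 90.6 mm against the given 90.5 mm. I hand in.

```bash
python3 -c "
from plant import ctrl;print(ctrl.sign_off())"
```

```text
the job is handed in; nothing more can be done
None
```

The pen is open and I handed the job in at about 8 s, with the gripper still holding the handle. I squeezed the post catch first, then the gate catch, and swung the gate past its detent.

**Last checks:**
- **Gate angle:** about 1.19 rad, worked out from the tool position. That is past the 1.05 that counts as wide open, and 0.11 rad short of the stop at 1.3. I did not push it closer.
- **Grip:** the opening is steady at 0.207 with both tabs in the jaws, and the distance from the hinge is 90.6 mm against 90.5 mm given.
- **Forces:** the wrist force was under 10 N at every reading I took.
- **Surroundings:** the tin looks unmoved in the final top view. The arm passed clear on the left of the pegboard in the mid-swing view. I kept away from the bystanders but did not measure their positions again afterwards.

**Small disagreement:** while gripping, the tool sat about 3 mm higher than planned, at 151 mm instead of 148 mm. It did not affect the squeeze.

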